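# Bed the warming stone and lock the proofing box

### The arm

A 6-joint arm with a two-finger parallel gripper is mounted at the origin on the work surface. World frame = base frame: x ahead of the robot, y to its left, z up, the work surface at z = 0. Lengths are in m, angles in degrees, forces in N, time in s.
With the tool pointing down it reaches from about 0.25 to 0.725 m from the base axis. Payload 9.7 kg.
Tool frame: the origin (TCP) lies midway between the tips of the shut fingers; the grasp point (between the pads) lies 19 mm behind it; z points along the fingers, y is the line along which they close (so a half turn about z gives the same grasp; the last joint's range is limited). The gripper opens to 85 mm and grips with 20 to 120 N. Pads are 22 mm wide; open, the fingers measure 114 mm over their backs; the gripper's body (76 mm by 85 mm) begins 54 mm behind the grasp point. The pads swing forward as they close: fully open they stand 13 mm farther back than shut.
Start: joints at [74.828, 4.979, 10.078, 95.1, 0, 90], TCP at [0.144, 0.531, 0.231] pointing down, gripper open.
Joint ranges: [-179.16, 179.16], [-48.56, 103.87], [-65.8, 70.77], [-126.05, 130.52], [-82.76, 87.17], [-180, 180]. Speed limits (degrees/s): [127.2, 127.2, 147.25, 180, 180, 180].

### API

Orientations are given as [roll, pitch, yaw] about the fixed x, y, z axes, in that order (R = Rz(yaw) Ry(pitch) Rx(roll)).
In Python, from workcell import bot gives the robot as it stands.
- The arm moves only by the shell command python3 -m crank 'ROWS' [FORCE]. ROWS is JSON, a list of rows, each an object with "gripper": the finger opening in mm, from 0 to 85.4; "travel": the shift along the tool's x, y, z in mm, a list of three; "twist": the turn, a rotation vector about the tool's x, y, z in rad, a list of three. In form: [{"gripper": gripper, "travel": [tx, ty, tz], "twist": [rx, ry, rz]}, ...]. A call has 1 to 12 rows; each row shifts and turns the commanded pose from where the row before left it, along the tool's axes as they then stand; what a row does not reach is not made up. A row lasts 1/8 s, in which the tool goes at most 62.5 mm and 10.7 degrees, less where a joint would pass 70% of its speed; a pose out of reach is approached as far as the arm can. A call is refused whole if a number of a shift passes 62.5 or a number of a turn 0.188, either way. A call with a gripper value outside its range is refused whole. The fingers move at their own pace and stop on an object; FORCE is the grip in N (left out, the last holds). Time passes only in rows, so rows that do not move let the fingers close. It gives the time, the measured TCP pose, the force, the opening and the grip force at its end, in the units of the state.
- bot.get_obs(): the state, without advancing time (a new reading comes with each control period).
- bot.camera(name): name is "scene" or "top" or "wrist"; returns the picture (480x640x3 uint8, red, green, blue); there is no depth.
- bot.calibration(name): a dict with "vfov" (degrees; the focal length in pixels is half the picture's height over the tangent of half this angle, whatever the lens; pixels are square), "cx", "cy" (the principal point, pixels), "camera_from_world" (4x4, takes a point from world to camera coordinates). Camera axes: x right, y down, z forward; pixel columns grow to the right and rows downward; lengths in m; the calibration is good to about 2 mm. A picture is of the moment at which its call begins: read the wrist's pose just before it. calibration takes no time and is no camera call; for the wrist camera it gives the pose at the moment of the call.
- bot.job_done(): hands the job in; it is judged then, once.
The state is a dict: "time": time; "q": joint angles; "qd": joint speeds; "joint_efforts": joint torques, N m; "ee_pos": TCP position; "tcp_rot": TCP orientation; "wrist_force": force on the tool from outside, world axes, zero at the start; "torque": the same for the moment, N m; "opening": finger opening in m; "grasp_force": force on a finger pad.
Only numpy, scipy, OpenCV 4.12 (cv2) and the standard library are available. Lean on these libraries where they do the work, as an engineer would, in place of code of your own. Each camera call takes 0.05 s, during which the arm holds its last target. There are 200 camera calls.

### The job

Lay the terracotta warming stone flat on the floor of the proofing box, in the free space beside the dough tub, then fold the plywood flap down until it is fully shut. After that, turn the latch handle over its cam until it drops home in the low notch and its tongue lies over the flap. Leave the tub, the jars, the scraper and the thermometer where they are.

Things in the scene. Friction and masses are not known exactly. Their poses are not given: they have to be found in the camera images.
- box: Low open-topped box of white melamine, fixed to the shelf, 220 (x) by 260 (y) mm outside and 75 mm high, walls and floor 12 mm thick. Origin: centre of its underside, on the shelf; x, y along its sides. The flap is hinged on its +y side; the latch stands outside its -y wall on a steel bracket (76 mm wide, reaching 85 mm out, top 67 mm above the shelf).
- bay (a point): Point on the inner floor of the box (12 mm above the shelf), at the centre of the free space between the dough tub and the -y wall. The free space is about 118 mm in the box's y and 196 mm in x. Same axes as the box.
- flap_hinge (a point): Middle of the flap's hinge line, on the box's rim at the outer face of its +y wall, 75 mm above the shelf. The hinge line runs along the box's x.
- flap (a joint): Angle of the plywood flap, rad: 0 lies shut on the rim (free edge to the box's -y), 1.57 stands upright on the +y side. The flap is 220 mm along the hinge, 260 mm from hinge to free edge and 12 mm thick; open, its edge stands up to 337 mm above the shelf; shut, its top is 87 mm above the shelf. The hinge is stiff (0.85 N m): it stays where it is left and must be pushed all the way down.
- flap_edge (a point): Middle of the flap's free edge, on its outer (upper when shut) face, 260 mm from the hinge line.
- lever (a joint): Turn of the latch handle about its upright pivot, rad, counter-clockwise from above: 0 = arm along the box's -x, beside the wall (unlocked; starts at 0 to 0.2); 1.57 = arm along the box's -y, tongue over the flap. End stop 1.6, in the notch. From 0.3 to 1.0 rad the cam lifts the handle by 8 mm against a spring (push of 2 to 3 N at the grip); beyond 1.1 it runs down by itself.
- lift (a joint): Height of the latch handle on its cam, m: 0 to -0.001 unlocked, about +0.008 on top of the cam, about -0.007 in the low notch. It follows the turn of the handle; it cannot be moved alone.
- lever_pivot (a point): Point on the latch's pivot axis (upright), 20 mm along the box's x and 45 mm out from the box's -y wall, 109.5 mm above the shelf.
- lever_grip (a point): Centre of the steel handle's grip, an upright paddle 46 mm long along the arm, 14 mm wide and 26 mm high, 80 mm from the pivot axis; 109.5 mm above the shelf at lift 0, so it spans 96.5 to 122.5 mm. Its x axis points to the pivot. Free air below. A tongue 20 mm wide reaches 68 mm beyond the pivot.
- stone_center (a point): Centre of the loose terracotta warming stone, a block 80 (x) by 50 (y) by 36 (z) mm, 0.2 to 0.4 kg, lying on the shelf.
- tub: Round lidded dough tub of white plastic with a grey lid, 112 mm across and 50 mm high, standing in the +y half of the box. Origin: centre of its underside.
- jar_a: Closed glass jar, 76 mm across, 120 mm high, standing. Origin: centre of its underside.
- jar_b: Closed glass jar, 64 mm across, 95 mm high, standing. Origin: centre of its underside.
- scraper: Flat bamboo dough scraper, 110 by 85 mm, 16 mm thick at its rolled edge, lying on the shelf. Origin: centre of its underside.
- thermometer: Steel dial thermometer lying on the shelf, dial 34 mm across, stem 110 mm along its x, 10 mm high. Origin: on its underside, where dial and stem meet.
Not all that is in view belongs to the job. Of the things like the part that bears stone_center, leave any that is blue, grey or turquoise; of the rest the smaller one is meant.

How it is judged (in metres and radians):
On the way, in this order (a step that is already met when the one before it is completed fails the run):
1. the stone lies flat on the box floor beside the tub, let go, with the flap still open (z of stone_center in the frame of box between 0.02 and 0.036 m and y of stone_center in the frame of box between -0.12 and 0 m and x of stone_center in the frame of box between -0.1 and 0.1 m and angle between stone_center's own z axis and vertical below 0.12 rad and contact force between the fingers and stone below 0.1 N and value of joint flap above 0.5 rad), for 0.2 s.
2. the flap is fully shut (within 0.03 rad) with the handle still unlocked (below 0.8 rad) (value of joint flap below 0.03 rad and value of joint lever below 0.8 rad), for 0.2 s.
3. the handle has been turned over the cam and has dropped into the low notch (value of joint lever above 1.52 rad and value of joint lift below -0.003 m), for 0.2 s.
At the end, for the whole second after the job is handed in: The stone lies flat (within 0.12 rad) at rest on the box floor, its centre in the half of the box away from the flap's hinge; the flap is shut to within 0.03 rad; the handle is turned beyond 1.52 rad and down in its notch (lift below -3 mm), at rest (all of step 3 and z of stone_center in the frame of box between 0.02 and 0.036 m and y of stone_center in the frame of box between -0.12 and 0 m and x of stone_center in the frame of box between -0.1 and 0.1 m and angle between stone_center's own z axis and vertical below 0.12 rad and value of joint flap below 0.03 rad and linear speed of stone below 0.02 m/s and velocity of joint lever below 0.05 rad/s); the robot touches nothing.
It fails at once if the tub was pushed more than 25 mm or tipped (distance of tub from where it was at the start of the episode above 0.025 m or angle between tub's own z axis and vertical above 0.3 rad).
It fails at once if a jar was pushed more than 20 mm or tipped (distance of any of jar_a, jar_b from where it was at the start of the episode above 0.02 m or angle between any of jar_a, jar_b's own z axis and vertical above 0.3 rad).
It fails at once if the scraper was pushed more than 20 mm or tipped (distance of scraper from where it was at the start of the episode above 0.02 m or angle between scraper's own z axis and vertical above 0.3 rad).
It fails at once if the thermometer was pushed more than 20 mm or tipped (distance of thermometer from where it was at the start of the episode above 0.02 m or angle between thermometer's own z axis and vertical above 0.3 rad).
It fails at once if the stone was dropped from a height instead of being laid down (height (world z) of stone_center above 0.09 m and contact force between the fingers and stone below 0.05 N).
It also fails if it takes over 72 s, if anything falls off the work surface, if the arm or the gripper's body presses on something with over 40 N, if the wrist force passes 120 N, or if a joint passes its speed limit or range.

## Working session

There is one attempt and no reset: what is moved stays moved. The work goes in short steps, Python scripts to look and compute and a shell command to move; the robot and the scene stay as the last step left them, time stands still between calls to the robot, and variables do not carry over. Pictures are saved under pics/ and viewed, at most 12 in all, crops included, and the job is handed in when it is done.

```bash
mkdir -p pics; ls; cat > h.py <<'E'
import numpy as np, cv2
from workcell import bot
def snap(n,f):
    c=bot.calibration(n); im=bot.camera(n); cv2.imwrite('pics/'+f,im[:,:,::-1]); return im,c
def ray(c,u,v):
    f=240/np.tan(np.radians(c['vfov'])/2); T=np.array(c['camera_from_world'])
    d=T[:3,:3].T@np.array([(u-c['cx'])/f,(v-c['cy'])/f,1]); o=-T[:3,:3].T@T[:3,3]; return o,d
def onz(c,u,v,z):
    o,d=ray(c,u,v); return o+d*(z-o[2])/d[2]
def proj(c,p):
    f=240/np.tan(np.radians(c['vfov'])/2); T=np.array(c['camera_from_world']); q=T[:3,:3]@np.array(p)+T[:3,3]
    return f*q[0]/q[2]+c['cx'],f*q[1]/q[2]+c['cy']
E
python3 - <<'E'
from h import *
for n in('scene','top'):
    im,c=snap(n,n+'0.png'); print(n,{k:np.round(v,3).tolist() for k,v in c.items()})
o=bot.get_obs();print(o['ee_pos'],o['tcp_rot'],o['opening'],o['time'])
E
```

```text
pics
scene {'vfov': 46.929, 'cx': 315.007, 'cy': 241.279, 'camera_from_world': [[-0.807, 0.591, 0.02, 0.558], [0.403, 0.574, -0.713, -0.074], [-0.433, -0.567, -0.701, 1.36], [0.0, 0.0, 0.0, 1.0]]}
top {'vfov': 57.549, 'cx': 321.67, 'cy': 240.425, 'camera_from_world': [[0.008, -1.0, 0.007, -0.157], [-0.997, -0.008, -0.077, 0.57], [0.077, -0.007, -0.997, 1.088], [0.0, 0.0, 0.0, 1.0]]}
[0.143871   0.53063328 0.23067064] [-1.79933097e+02 -1.23353407e-03  1.64828575e+02] 0.08510691207736729 0.1
```

View pics/top0.png

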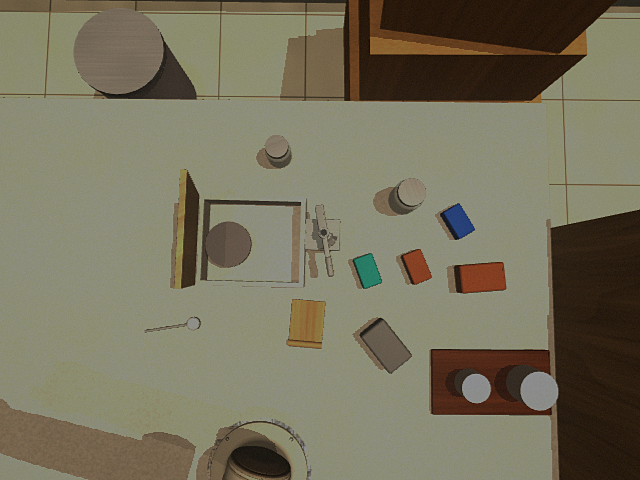

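View pics/scene0.png

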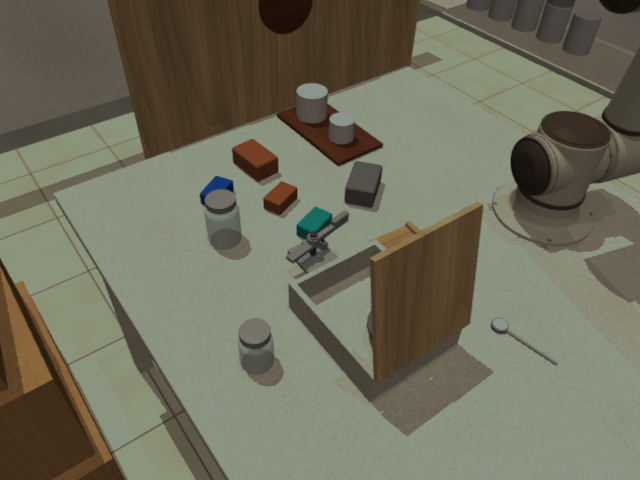

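The top view shows the reddish blocks at (416,267) small and (481,277) large. The other blocks are turquoise (367,270), blue (458,221) and grey (386,345). By the description I choose the small red one at (416,267). The box is at about (253,243), with its flap upright on the left and the latch at (323,233), arm towards (331,275).

```bash
python3 - <<'E'
from h import *
im=cv2.imread('pics/top0.png'); c=bot.calibration('top')
cv2.imwrite('pics/crop.png',cv2.resize(im[160:310,165:445],(784,420),interpolation=cv2.INTER_CUBIC))
hsv=cv2.cvtColor(im,cv2.COLOR_BGR2HSV)
m=cv2.inRange(hsv,(0,150,60),(14,255,255)); 
n,l,s,ce=cv2.connectedComponentsWithStats(m)
for i in range(1,n):
    if s[i,4]>150:
        r=cv2.minAreaRect(np.argwhere(l==i)[:,::-1].astype(np.float32)); b=cv2.boxPoints(r)
        P=[onz(c,*p,.036)[:2] for p in b]; print(s[i,4],ce[i].round(1),onz(c,*ce[i],.033).round(4),[(np.linalg.norm(P[k]-P[k-1]).round(4),np.degrees(np.arctan2(*(P[k]-P[k-1])[::-1])).round(1)) for k in(0,1)])
E
```

```text
961 [354.   50.2] [ 1.0683 -0.2324  0.033 ] [(np.float64(0.2713), np.float64(1.6)), (np.float64(0.0604), np.float64(-87.7))]
1750 [438.8  37.1] [ 1.1066 -0.4543  0.033 ] [(np.float64(0.5077), np.float64(80.3)), (np.float64(0.1031), np.float64(-9.6))]
210 [468.6 100.5] [ 0.9367 -0.5293  0.033 ] [(np.float64(0.0053), np.float64(-0.5)), (np.float64(0.2872), np.float64(-89.4))]
601 [416.8 266.2] [ 0.5075 -0.3911  0.033 ] [(np.float64(0.0779), np.float64(21.6)), (np.float64(0.0483), np.float64(-67.9))]
1238 [482.2 277.1] [ 0.4815 -0.5552  0.033 ] [(np.float64(0.0694), np.float64(3.6)), (np.float64(0.1127), np.float64(-85.0))]
4279 [481.9 379.8] [ 0.2295 -0.5493  0.033 ] [(np.float64(0.1537), np.float64(-0.7)), (np.float64(0.2922), np.float64(-89.6))]
```

View pics/crop.png

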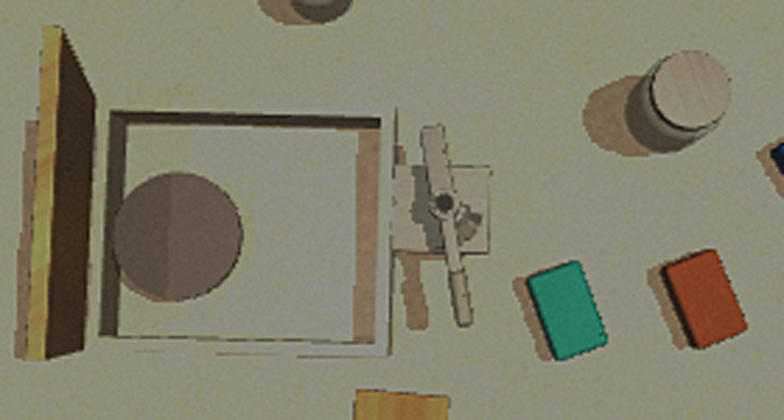

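The close crop confirms the choice: the small red block at full-picture (416.8,266.2) measures 78×48 mm. The box's -y rim corners are at about (306.8,198.6) and (304.6,286.4), the pivot is at (323.9,232.9), and the grip's end is at (330,275).

```bash
python3 - <<'E'
from h import *
c=bot.calibration('top'); g=lambda a,b,z:onz(c,165+a/2.8,160+b/2.8,z)[:2].round(4)
A,B=g(397,108,.075),g(391,354,.075); print(A,B,np.linalg.norm(A-B),np.degrees(np.arctan2(*(A-B)[::-1])))
for n,a,b,z in[('pivot',445,204,.125),('gripend',464,324,.122),('gripin',455,270,.122),('tongue',433,127,.115),('tub',177,237,.062),('tur1',608,345,.036),('tur2',578,262,.036),('jar',690,90,.12),('scr',450,395,.016),('flaptop1',52,27,.335),('flaptop2',36,359,.335),('rimLL',98,342,.075)]: print(n,g(a,b,z))
E
```

```text
[ 0.6693 -0.1146] [ 0.4562 -0.1117] 0.21311973160643763 -0.7796691906890808
pivot [ 0.581  -0.1564]
gripend [ 0.4825 -0.1728]
gripin [ 0.5267 -0.1651]
tongue [ 0.6466 -0.146 ]
tub [0.5561 0.0766]
tur1 [ 0.4645 -0.3036]
tur2 [ 0.5383 -0.2769]
jar [ 0.6789 -0.3606]
scr [ 0.4181 -0.1635]
flaptop1 [0.6759 0.1055]
flaptop2 [0.4585 0.1089]
rimLL [0.4645 0.1393]
```

```bash
cat >> h.py <<'E'
from scipy.spatial.transform import Rotation as Ro
def plan(target,yaw,n,grip):
    o=bot.get_obs(); p=np.array(o['ee_pos']); R=Ro.from_euler('xyz',o['tcp_rot'],degrees=True); Rt=Ro.from_euler('xyz',[180,0,yaw],degrees=True)
    w=(R.inv()*Rt).as_rotvec()
    print('at',p.round(4),np.round(o['tcp_rot'],2),'t',o['time'],'F',np.round(o['wrist_force'],1),'twist',w.round(3))
    st=(np.array(target)-p)/n*1000
    for i in range(n):
        t=(R*Ro.from_rotvec(w*i/n)).inv().apply(st); print(t.round(1).tolist(),(w/n).round(3).tolist())
E
python3 -c "
from h import *
plan([.5075,-.391,.12],21.6,18,85)"
```

```text
at [0.1439 0.5306 0.2307] [-179.93   -0.    164.83] t 0.1 F [-0.4 -0.2 -0.1] twist [-1.0e-03  1.0e-03  2.5e+00]
[-32.9, -44.1, 6.2] [-0.0, 0.0, 0.139]
[-38.7, -39.1, 6.2] [-0.0, 0.0, 0.139]
[-43.7, -33.4, 6.2] [-0.0, 0.0, 0.139]
[-47.9, -27.0, 6.2] [-0.0, 0.0, 0.139]
[-51.2, -20.1, 6.2] [-0.0, 0.0, 0.139]
[-53.5, -12.9, 6.2] [-0.0, 0.0, 0.139]
[-54.8, -5.3, 6.2] [-0.0, 0.0, 0.139]
[-55.0, 2.3, 6.2] [-0.0, 0.0, 0.139]
[-54.1, 9.9, 6.2] [-0.0, 0.0, 0.139]
[-52.3, 17.3, 6.2] [-0.0, 0.0, 0.139]
[-49.4, 24.4, 6.2] [-0.0, 0.0, 0.139]
[-45.5, 31.0, 6.2] [-0.0, 0.0, 0.139]
[-40.8, 37.0, 6.2] [-0.0, 0.0, 0.139]
[-35.3, 42.3, 6.1] [-0.0, 0.0, 0.139]
[-29.1, 46.7, 6.1] [-0.0, 0.0, 0.139]
[-22.3, 50.3, 6.1] [-0.0, 0.0, 0.139]
[-15.2, 52.9, 6.1] [-0.0, 0.0, 0.139]
[-7.7, 54.5, 6.1] [-0.0, 0.0, 0.139]
```

```bash
python3 -m crank '[{"gripper":85,"travel":[-33,-44,0],"twist":[0,0,0.139]},{"gripper":85,"travel":[-39,-39,0],"twist":[0,0,0.139]},{"gripper":85,"travel":[-44,-33,0],"twist":[0,0,0.139]},{"gripper":85,"travel":[-48,-27,0],"twist":[0,0,0.139]},{"gripper":85,"travel":[-51,-20,0],"twist":[0,0,0.139]},{"gripper":85,"travel":[-53.5,-13,0],"twist":[0,0,0.139]},{"gripper":85,"travel":[-55,-5,0],"twist":[0,0,0.139]},{"gripper":85,"travel":[-55,2,0],"twist":[0,0,0.139]},{"gripper":85,"travel":[-54,10,0],"twist":[0,0,0.139]},{"gripper":85,"travel":[-52,17,0],"twist":[0,0,0.139]},{"gripper":85,"travel":[-49,24,0],"twist":[0,0,0.139]},{"gripper":85,"travel":[-45.5,31,0],"twist":[0,0,0.139]}]'
python3 -m crank '[{"gripper":85,"travel":[-41,37,18],"twist":[0,0,0.139]},{"gripper":85,"travel":[-35,42,18],"twist":[0,0,0.139]},{"gripper":85,"travel":[-29,47,18],"twist":[0,0,0.139]},{"gripper":85,"travel":[-22,50,18],"twist":[0,0,0.139]},{"gripper":85,"travel":[-15,53,18],"twist":[0,0,0.139]},{"gripper":85,"travel":[-8,54.5,0],"twist":[0,0,0.139]},{"gripper":85,"travel":[0,0,0],"twist":[0,0,0]}]'
python3 - <<'E'
from h import *
im,c=snap('wrist','w1.png'); hsv=cv2.cvtColor(im,cv2.COLOR_RGB2HSV)
m=cv2.inRange(hsv,(0,150,60),(14,255,255)); n,l,s,ce=cv2.connectedComponentsWithStats(m)
for i in range(1,n):
    if s[i,4]>500: print(s[i],ce[i].round(1),onz(c,*ce[i],.036).round(4))
plan([.5075,-.391,.004],21.6,3,85)
E
```

```text
time: 1.6
ee_pos: [0.3865, -0.0845, 0.2312]
tcp_rot: [180.0, -0.0, 69.0]
wrist_force: [0.2, 0.8, 0.6]
opening: 0.0851
grasp_force: 0.0
time: 2.48
ee_pos: [0.5069, -0.3922, 0.138]
tcp_rot: [-179.8, 0.1, 21.2]
wrist_force: [-0.1, 0.8, -1.0]
opening: 0.0849
grasp_force: 0.0
[ 279  170   76  118 8407] [317.1 228.1] [ 0.5135 -0.3896  0.036 ]
[  436   267   168   138 12362] [523.  332.4] [ 0.4935 -0.56    0.036 ]
at [ 0.5066 -0.3906  0.1391] [-1.7984e+02  1.0000e-01  2.1400e+01] t 2.525 F [-0.5  0.4  0.3] twist [-0.003  0.002 -0.003]
[0.3, 0.4, 45.0] [-0.001, 0.001, -0.001]
[0.3, 0.3, 45.0] [-0.001, 0.001, -0.001]
[0.2, 0.3, 45.0] [-0.001, 0.001, -0.001]
```

View pics/w1.png

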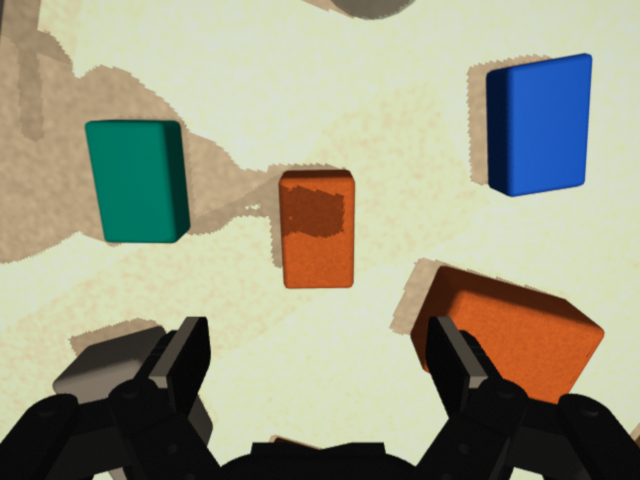

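The wrist picture shows the red stone centred at (318,232), square to the fingers, with free floor on both finger sides. Going down now.

```bash
python3 -m crank '[{"gripper":85,"travel":[4,0,45],"twist":[0,0,0]},{"gripper":85,"travel":[0,0,45],"twist":[0,0,0]},{"gripper":85,"travel":[0,0,30],"twist":[0,0,0]},{"gripper":85,"travel":[0,0,14],"twist":[0,0,0]},{"gripper":40,"travel":[0,0,0],"twist":[0,0,0]},{"gripper":40,"travel":[0,0,0],"twist":[0,0,0]},{"gripper":40,"travel":[0,0,0],"twist":[0,0,0]},{"gripper":40,"travel":[0,0,0],"twist":[0,0,0]},{"gripper":40,"travel":[0,0,0],"twist":[0,0,0]},{"gripper":40,"travel":[0,0,0],"twist":[0,0,0]}]' 50
python3 -c "
from h import *
plan([.51,-.38,.16],21.6,3,40)"
```

```text
time: 3.78
ee_pos: [0.5117, -0.3888, 0.0096]
tcp_rot: [179.8, -0.1, 21.5]
wrist_force: [-1.7, 1.3, 6.7]
opening: 0.049
grasp_force: 54.5
at [ 0.5117 -0.3888  0.0096] [ 1.7985e+02 -1.1000e-01  2.1480e+01] t 3.775 F [-1.7  1.3  6.7] twist [ 0.003 -0.002 -0.002]
[0.6, -2.8, -50.2] [0.001, -0.001, -0.001]
[0.6, -2.9, -50.1] [0.001, -0.001, -0.001]
[0.6, -2.9, -50.1] [0.001, -0.001, -0.001]
```

```bash
python3 -m crank '[{"gripper":40,"travel":[0,0,-40],"twist":[0,0,0]},{"gripper":40,"travel":[0,0,-55],"twist":[0,0,0]},{"gripper":40,"travel":[0,0,-55],"twist":[0,0,0]},{"gripper":40,"travel":[0,0,-50],"twist":[0,0,0]},{"gripper":40,"travel":[0,0,0],"twist":[0,0,0]}]'
python3 -c "
from h import *
plan([.565,-.040,.19],89,9,40)"
```

```text
time: 4.4
ee_pos: [0.5119, -0.3891, 0.2125]
tcp_rot: [179.6, -0.2, 21.5]
wrist_force: [0.5, 0.3, -4.2]
opening: 0.0492
grasp_force: 53.7
at [ 0.5119 -0.3891  0.2125] [179.63  -0.23  21.47] t 4.4 F [ 0.5  0.3 -4.2] twist [ 0.008  0.    -1.179]
[19.7, -33.9, 2.4] [0.001, 0.0, -0.131]
[23.9, -31.1, 2.4] [0.001, 0.0, -0.131]
[27.8, -27.7, 2.4] [0.001, 0.0, -0.131]
[31.2, -23.8, 2.4] [0.001, 0.0, -0.131]
[34.0, -19.5, 2.5] [0.001, 0.0, -0.131]
[36.3, -14.9, 2.5] [0.001, 0.0, -0.131]
[37.9, -10.1, 2.5] [0.001, 0.0, -0.131]
[38.9, -5.0, 2.5] [0.001, 0.0, -0.131]
[39.2, 0.1, 2.5] [0.001, 0.0, -0.131]
```

```bash
python3 -m crank '[{"gripper":40,"travel":[20,-34,0],"twist":[0.001,0,-0.131]},{"gripper":40,"travel":[24,-31,0],"twist":[0.001,0,-0.131]},{"gripper":40,"travel":[28,-28,0],"twist":[0.001,0,-0.131]},{"gripper":40,"travel":[31,-24,0],"twist":[0.001,0,-0.131]},{"gripper":40,"travel":[34,-19.5,0],"twist":[0.001,0,-0.131]},{"gripper":40,"travel":[36,-15,0],"twist":[0.001,0,-0.131]},{"gripper":40,"travel":[38,-10,0],"twist":[0.001,0,-0.131]},{"gripper":40,"travel":[39,-5,0],"twist":[0.001,0,-0.131]},{"gripper":40,"travel":[39,0,0],"twist":[0.001,0,-0.131]},{"gripper":40,"travel":[0,0,0],"twist":[0,0,0]},{"gripper":40,"travel":[0,0,0],"twist":[0,0,0]}]'
python3 - <<'E'
from h import *
snap('wrist','w2.png')
plan([.565,-.040,.024],89,1,40)
E
```

```text
time: 5.78
ee_pos: [0.5632, -0.0389, 0.207]
tcp_rot: [-179.5, -0.3, 89.0]
wrist_force: [0.4, 0.5, -3.9]
opening: 0.0493
grasp_force: 53.8
at [ 0.5633 -0.0394  0.2072] [-179.52   -0.26   88.96] t 5.825 F [ 0.5 -0.3 -3.6] twist [-0.008 -0.005 -0.001]
[-1.4, 3.3, 183.2] [-0.008, -0.005, -0.001]
```

View pics/w2.png

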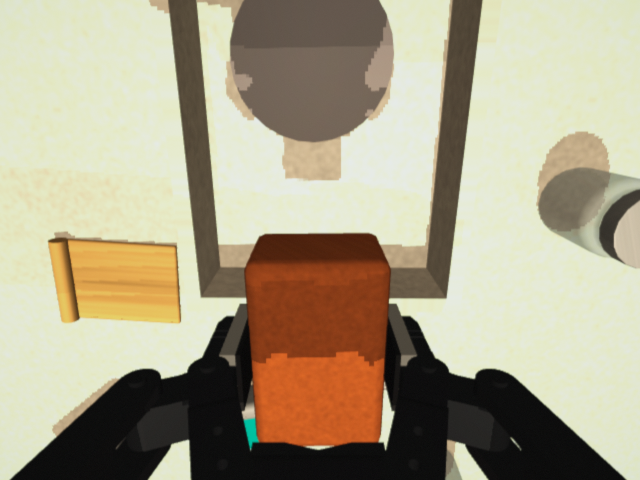

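The wrist picture shows the stone held centrally, at (318,340), between the box's side walls at u≈200 and 445. The tub is ahead at (312,60).

```bash
python3 -m crank '[{"gripper":40,"travel":[-1,2,50],"twist":[-0.008,-0.004,0]},{"gripper":40,"travel":[0,0,50],"twist":[0,0,0]},{"gripper":40,"travel":[0,0,45],"twist":[0,0,0]},{"gripper":40,"travel":[0,0,25],"twist":[0,0,0]},{"gripper":40,"travel":[0,0,5],"twist":[0,0,0]},{"gripper":40,"travel":[0,0,0],"twist":[0,0,0]},{"gripper":40,"travel":[0,0,0],"twist":[0,0,0]}]'
```

```text
time: 6.7
ee_pos: [0.5663, -0.0399, 0.0347]
tcp_rot: [179.8, -0.0, 89.0]
wrist_force: [-0.5, 0.6, -3.6]
opening: 0.0493
grasp_force: 53.7
```

Expected touch-down is at TCP z≈0.022.

```bash
python3 -m crank '[{"gripper":40,"travel":[0,0,6],"twist":[0,0,0]},{"gripper":40,"travel":[0,0,4],"twist":[0,0,0]},{"gripper":40,"travel":[0,0,2],"twist":[0,0,0]},{"gripper":40,"travel":[0,0,0],"twist":[0,0,0]},{"gripper":40,"travel":[0,0,0],"twist":[0,0,0]}]'
```

```text
time: 7.32
ee_pos: [0.5654, -0.0395, 0.0216]
tcp_rot: [179.9, -0.0, 89.0]
wrist_force: [-3.6, -0.0, 3.1]
opening: 0.0488
grasp_force: 54.9
```

```bash
python3 -m crank '[{"gripper":70,"travel":[0,0,0],"twist":[0,0,0]},{"gripper":70,"travel":[0,0,0],"twist":[0,0,0]},{"gripper":70,"travel":[0,0,0],"twist":[0,0,0]},{"gripper":70,"travel":[0,0,-10],"twist":[0,0,0]},{"gripper":70,"travel":[0,0,-40],"twist":[0,0,0]},{"gripper":70,"travel":[0,0,-60],"twist":[0,0,0]},{"gripper":70,"travel":[0,0,-60],"twist":[0,0,0]},{"gripper":0,"travel":[0,0,-40],"twist":[0,0,0]},{"gripper":0,"travel":[0,0,0],"twist":[0,0,0]}]'
python3 - <<'E'
from h import *
im,c=snap('wrist','w3.png'); im2,c2=snap('scene','s3.png')
hsv=cv2.cvtColor(im,cv2.COLOR_RGB2HSV); m=cv2.inRange(hsv,(0,150,60),(14,255,255)); n,l,s,ce=cv2.connectedComponentsWithStats(m)
for i in range(1,n):
    if s[i,4]>500: print(s[i],onz(c,*ce[i],.048).round(4))
cv2.imwrite('pics/c3.png',np.hstack([cv2.resize(im,(400,300)),cv2.resize(im2[200:420,240:533],(400,300))])[:,:,::-1])
plan([.34,-.04,.25],89,5,0)
E
```

```text
time: 8.45
ee_pos: [0.5664, -0.0398, 0.2356]
tcp_rot: [179.6, -0.0, 89.0]
wrist_force: [0.5, 0.2, -0.8]
opening: 0.0344
grasp_force: 0.0
[ 287  162   56   91 4838] [ 0.5649 -0.0393  0.048 ]
at [ 0.5653 -0.0397  0.2314] [ 1.7991e+02 -4.0000e-02  8.9030e+01] t 8.55 F [-0.2 -0.3 -1.9] twist [ 0.002 -0.001  0.   ]
[-0.8, -45.1, -3.8] [0.0, -0.0, 0.0]
[-0.8, -45.1, -3.8] [0.0, -0.0, 0.0]
[-0.8, -45.1, -3.8] [0.0, -0.0, 0.0]
[-0.8, -45.1, -3.8] [0.0, -0.0, 0.0]
[-0.8, -45.1, -3.7] [0.0, -0.0, 0.0]
```

View pics/c3.png

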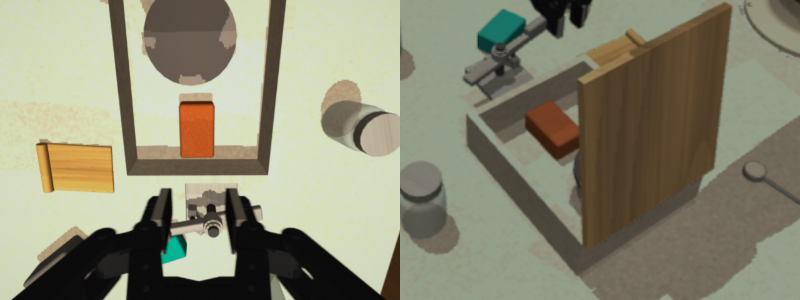

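The stone lies flat in the bay, with its centroid at world (0.565,-0.039), and the tub is undisturbed. Now I go round the flap's -x side to its back.

```bash
python3 -m crank '[{"gripper":0,"travel":[0,-45,-5],"twist":[0,0,0]},{"gripper":0,"travel":[0,-45,-5],"twist":[0,0,0]},{"gripper":0,"travel":[0,-45,-5],"twist":[0,0,0]},{"gripper":0,"travel":[0,-45,-5],"twist":[0,0,0]},{"gripper":0,"travel":[0,-45,-5],"twist":[0,0,0]},{"gripper":0,"travel":[55,0,-5],"twist":[0,0,0]},{"gripper":0,"travel":[55,0,-5],"twist":[0,0,0]},{"gripper":0,"travel":[55,0,-5],"twist":[0,0,0]},{"gripper":0,"travel":[55,0,-5],"twist":[0,0,0]},{"gripper":0,"travel":[50,0,-5],"twist":[0,0,0]},{"gripper":0,"travel":[0,0,-5],"twist":[0,0,0]}]'
python3 -c "
from h import *
plan([.565,.23,.295],89,5,0)"
```

```text
time: 9.93
ee_pos: [0.344, 0.2363, 0.2841]
tcp_rot: [-179.9, 0.1, 89.3]
wrist_force: [0.2, -0.6, -0.4]
opening: -0.0003
grasp_force: 0.0
at [0.344  0.2363 0.2841] [-1.7987e+02  7.0000e-02  8.9270e+01] t 9.925 F [ 0.2 -0.6 -0.4] twist [-0.002  0.001  0.005]
[-0.7, 44.2, -2.3] [-0.0, 0.0, 0.001]
[-0.7, 44.2, -2.3] [-0.0, 0.0, 0.001]
[-0.6, 44.2, -2.2] [-0.0, 0.0, 0.001]
[-0.6, 44.2, -2.2] [-0.0, 0.0, 0.001]
[-0.5, 44.2, -2.2] [-0.0, 0.0, 0.001]
```

```bash
python3 -m crank '[{"gripper":0,"travel":[0,44,-2],"twist":[0,0,0]},{"gripper":0,"travel":[0,44,-2],"twist":[0,0,0]},{"gripper":0,"travel":[0,44,-2],"twist":[0,0,0]},{"gripper":0,"travel":[0,44,-2],"twist":[0,0,0]},{"gripper":0,"travel":[0,44,-2],"twist":[0,0,0]},{"gripper":0,"travel":[0,0,0],"twist":[0,0,0]}]'
python3 - <<'E'
from h import *
im2,c2=snap('scene','s4.png'); im,c=snap('top','t4.png')
cv2.imwrite('pics/c4.png',np.hstack([cv2.resize(im2,(400,300)),cv2.resize(im,(400,300))])[:,:,::-1])
# arc of TCP: contact r=.215, offset 12 + finger half-depth blended
h=.147
for t in np.arange(1.39,-.01,-.1): print(round(t,2),round(h-.215*np.cos(t)+(.012+.012)*np.sin(t),4),round(.075+.215*np.sin(t)+.012*np.cos(t),4))
E
```

```text
time: 10.68
ee_pos: [0.5668, 0.2288, 0.2927]
tcp_rot: [-179.8, 0.1, 88.9]
wrist_force: [0.2, 1.1, -0.5]
opening: -0.0001
grasp_force: 0.0
1.39 0.1319 0.2887
1.29 0.1105 0.2849
1.19 0.0894 0.2791
1.09 0.0688 0.2712
0.99 0.0491 0.2613
0.89 0.0303 0.2496
0.79 0.0127 0.2362
0.69 -0.0035 0.2211
0.59 -0.0183 0.2046
0.49 -0.0314 0.1868
0.39 -0.0427 0.1678
0.29 -0.0522 0.148
0.19 -0.0596 0.1274
0.09 -0.065 0.1063
```

View pics/c4.png

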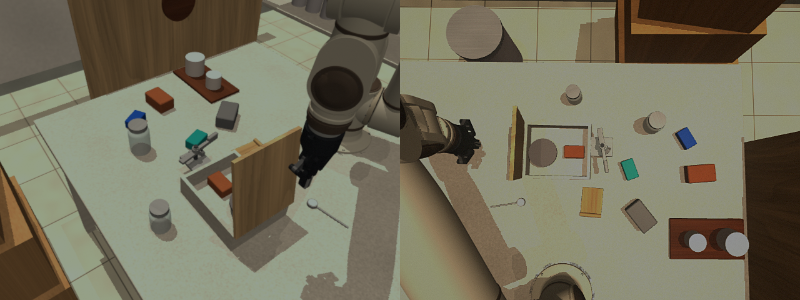

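The scene view (left) and top view (right) show the shut fingers behind the flap, at about (300,175) left, with the forearm high above it. Pushing along the arc.

```bash
python3 -m crank '[{"gripper":0,"travel":[-32,0,0],"twist":[0,0,0]},{"gripper":0,"travel":[-32,0,2],"twist":[0,0,0]},{"gripper":0,"travel":[-32,0,2],"twist":[0,0,0]},{"gripper":0,"travel":[-21,0,4],"twist":[0,0,0]},{"gripper":0,"travel":[-21,0,6],"twist":[0,0,0]},{"gripper":0,"travel":[-21,0,8],"twist":[0,0,0]},{"gripper":0,"travel":[-20,0,10],"twist":[0,0,0]},{"gripper":0,"travel":[-19,0,12],"twist":[0,0,0]},{"gripper":0,"travel":[0,0,0],"twist":[0,0,0]}]'
```

```text
time: 11.9
ee_pos: [0.5611, 0.0307, 0.2505]
tcp_rot: [-179.9, 0.0, 88.9]
wrist_force: [0.4, -0.0, -0.2]
opening: 0.0001
grasp_force: 0.0
```

```bash
python3 -m crank '[{"gripper":0,"travel":[-17,0,13],"twist":[0,0,0]},{"gripper":0,"travel":[-16,0,15],"twist":[0,0,0]},{"gripper":0,"travel":[-15,0,16],"twist":[0,0,0]}]'; python3 - <<'E'
from h import *
im2,c2=snap('scene','s5.png')
cv2.imwrite('pics/c5.png',im2[150:420,200:560,::-1])
E
```

```text
time: 12.28
ee_pos: [0.5606, -0.0166, 0.2068]
tcp_rot: [180.0, -0.0, 89.0]
wrist_force: [1.2, 2.2, 1.2]
opening: 0.0004
grasp_force: 1.0
```

View pics/c5.png

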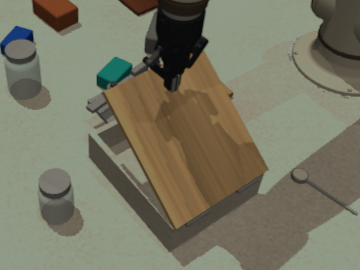

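The flap has followed to roughly 0.6 rad, with the fingertips on its outer face near (172,90) in the crop. I continue down to shut.

```bash
python3 -m crank '[{"gripper":0,"travel":[-13,0,18],"twist":[0,0,0]},{"gripper":0,"travel":[-11,0,19],"twist":[0,0,0]},{"gripper":0,"travel":[-9,0,20],"twist":[0,0,0]},{"gripper":0,"travel":[-7,0,20],"twist":[0,0,0]},{"gripper":0,"travel":[-5,0,20],"twist":[0,0,0]},{"gripper":0,"travel":[0,0,15],"twist":[0,0,0]},{"gripper":0,"travel":[0,0,8],"twist":[0,0,0]},{"gripper":0,"travel":[0,0,2],"twist":[0,0,0]}]'
```

```text
time: 13.32
ee_pos: [0.5599, -0.0607, 0.087]
tcp_rot: [179.9, 0.0, 89.0]
wrist_force: [-5.9, -1.5, 15.9]
opening: 0.0001
grasp_force: 7.9
```

```bash
python3 -m crank '[{"gripper":0,"travel":[0,0,3],"twist":[0,0,0]},{"gripper":0,"travel":[0,0,0],"twist":[0,0,0]},{"gripper":0,"travel":[0,0,0],"twist":[0,0,0]},{"gripper":0,"travel":[0,0,-30],"twist":[0,0,0]},{"gripper":0,"travel":[0,0,-60],"twist":[0,0,0]},{"gripper":0,"travel":[0,0,-60],"twist":[0,0,0]},{"gripper":0,"travel":[0,0,0],"twist":[0,0,0]}]'
python3 - <<'E'
from h import *
print(np.round(bot.get_obs()['q'],1))
im2,c2=snap('scene','s6.png'); im,c=snap('wrist','w6.png')
cv2.imwrite('pics/c6.png',np.hstack([im[:, :],cv2.resize(im2[150:420,200:560],(640,480))])[:,:,::-1][:, ::1]); x=cv2.imread('pics/c6.png'); cv2.imwrite('pics/c6.png',cv2.resize(x,(800,300)))
plan([.503,-.136,.102],89,4,0)
E
```

```text
time: 14.2
ee_pos: [0.5615, -0.0606, 0.2388]
tcp_rot: [179.5, 0.0, 89.0]
wrist_force: [-0.2, 0.7, -0.8]
opening: 0.0001
grasp_force: 0.0
[-6.2  6.7 12.7 95.5  0.  84.8]
at [ 0.5602 -0.0605  0.2336] [ 1.7987e+02 -3.0000e-02  8.9040e+01] t 14.3 F [ 0.6 -0.2 -1.3] twist [ 0.002 -0.001  0.001]
[-19.1, -14.1, 32.8] [0.001, -0.0, 0.0]
[-19.1, -14.0, 32.9] [0.001, -0.0, 0.0]
[-19.1, -14.0, 32.9] [0.001, -0.0, 0.0]
[-19.1, -14.0, 32.9] [0.001, -0.0, 0.0]
```

View pics/c6.png

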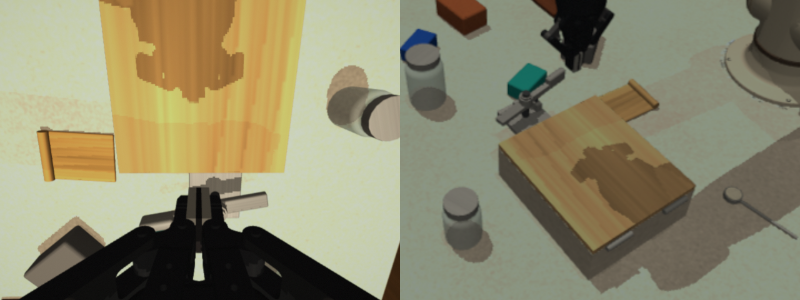

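Left (wrist): the flap covers the box, the latch bar runs behind the fingers, and its grip is at about (165,218). Right (scene): the flap lies flush on the rim. I go to the gap between the wall and the grip.

```bash
python3 -m crank '[{"gripper":0,"travel":[-38,-28,20],"twist":[0,0,0]},{"gripper":0,"travel":[-38,-28,20],"twist":[0,0,0]},{"gripper":0,"travel":[0,0,45],"twist":[0,0,0]},{"gripper":0,"travel":[0,0,40],"twist":[0,0,0]},{"gripper":0,"travel":[0,0,5],"twist":[0,0,0]},{"gripper":0,"travel":[0,0,0],"twist":[0,0,0]}]'
python3 - <<'E'
from h import *
o=bot.get_obs(); p=np.array(o['ee_pos']);ya=np.radians(o['tcp_rot'][2]); print(p,o['tcp_rot'],o['wrist_force'])
def tgt(phi,off): 
    a=phi-.015; return np.array([.582,-.157])+.08*np.array([-np.cos(a),-np.sin(a)])-off*np.array([np.sin(a),-np.cos(a)])
q=p[:2]; y0=ya
for phi in [.1]+list(np.arange(.2,1.66,.12)):
    t=tgt(phi,.019); d=(t-q)*1000; yn=np.radians(89)+max(phi-.18,0)
    print(round(phi,2),t.round(4),'tool',np.round([d@[np.cos(y0),np.sin(y0)],d@[np.sin(y0),-np.cos(y0)]],1),'twz',round(-(yn-y0),3)); q=t;y0=yn
E
```

```text
time: 15.05
ee_pos: [0.5026, -0.1354, 0.1032]
tcp_rot: [180.0, -0.0, 89.0]
wrist_force: [-0.6, 0.4, 0.8]
opening: 0.0001
grasp_force: 0.0
[ 0.50259542 -0.13542101  0.10321517] [ 1.79981079e+02 -4.93800008e-02  8.90386645e+01] [-0.62734573  0.43656318  0.79496398]
0.1 [ 0.5007 -0.1449] tool [-9.5 -1.8] twz 0.001
0.2 [ 0.4999 -0.153 ] tool [-8.2 -0.7] twz -0.02
0.32 [ 0.5    -0.1629] tool [-9.9  0.1] twz -0.12
0.44 [ 0.5013 -0.1727] tool [-9.9  0.1] twz -0.12
0.56 [ 0.5037 -0.1822] tool [-9.9  0.1] twz -0.12
0.68 [ 0.5073 -0.1914] tool [-9.9  0.1] twz -0.12
0.8 [ 0.512  -0.2001] tool [-9.9  0.1] twz -0.12
0.92 [ 0.5176 -0.2082] tool [-9.9  0.1] twz -0.12
1.04 [ 0.5242 -0.2155] tool [-9.9  0.1] twz -0.12
1.16 [ 0.5317 -0.222 ] tool [-9.9  0.1] twz -0.12
1.28 [ 0.5398 -0.2276] tool [-9.9  0.1] twz -0.12
1.4 [ 0.5485 -0.2321] tool [-9.9  0.1] twz -0.12
1.52 [ 0.5578 -0.2356] tool [-9.9  0.1] twz -0.12
1.64 [ 0.5674 -0.2379] tool [-9.9  0.1] twz -0.12
```

Constant rows: 10 mm along tool −x with a turn of −0.12.

```bash
python3 -m crank '[{"gripper":0,"travel":[-9.5,-2,0],"twist":[0,0,0]},{"gripper":0,"travel":[-8,-0.5,0],"twist":[0,0,-0.02]},{"gripper":0,"travel":[-10,0,0],"twist":[0,0,-0.12]},{"gripper":0,"travel":[-10,0,0],"twist":[0,0,-0.12]}]'
python3 -m crank '[{"gripper":0,"travel":[-10,0,0],"twist":[0,0,-0.12]},{"gripper":0,"travel":[-10,0,0],"twist":[0,0,-0.12]},{"gripper":0,"travel":[-10,0,0],"twist":[0,0,-0.12]},{"gripper":0,"travel":[-10,0,0],"twist":[0,0,-0.12]},{"gripper":0,"travel":[-10,0,0],"twist":[0,0,-0.12]}]'
python3 -m crank '[{"gripper":0,"travel":[-10,0,0],"twist":[0,0,-0.12]},{"gripper":0,"travel":[-10,0,0],"twist":[0,0,-0.12]},{"gripper":0,"travel":[-10,0,0],"twist":[0,0,-0.12]},{"gripper":0,"travel":[-9,0,0],"twist":[0,0,-0.12]},{"gripper":0,"travel":[0,0,0],"twist":[0,0,0]}]'
python3 - <<'E'
from h import *
im2,c2=snap('scene','s7.png')
cv2.imwrite('pics/c7.png',cv2.resize(im2[150:420,200:560,::-1],(720,540)))
E
```

```text
time: 15.55
ee_pos: [0.5015, -0.1729, 0.1042]
tcp_rot: [179.8, -0.1, 104.2]
wrist_force: [-1.7, 9.9, 5.0]
opening: -0.0001
grasp_force: 4.5
time: 16.18
ee_pos: [0.5233, -0.2163, 0.104]
tcp_rot: [179.9, -0.1, 138.6]
wrist_force: [-3.4, 5.2, 4.1]
opening: -0.0001
grasp_force: 2.9
time: 16.8
ee_pos: [0.5573, -0.2376, 0.1033]
tcp_rot: [180.0, 0.1, 165.8]
wrist_force: [0.2, -0.3, -0.5]
opening: -0.0001
grasp_force: 0.0
```

View pics/c7.png

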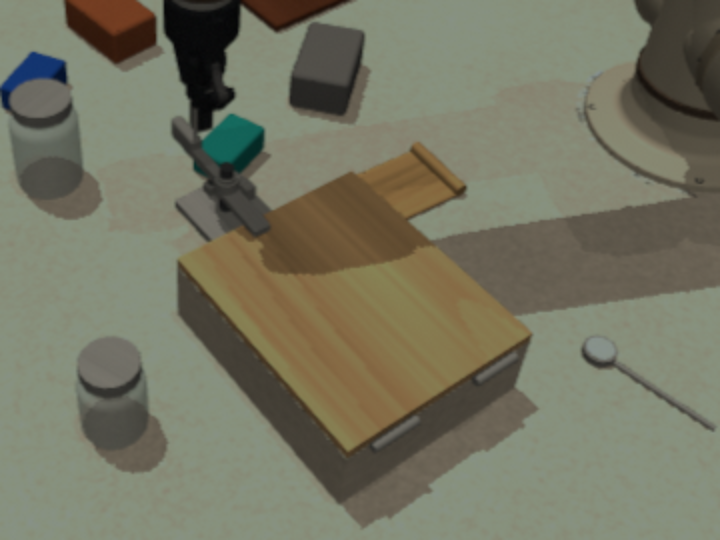

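The handle now points out along -y, with its grip at (190,130), and the tongue lies over the flap at (250,210). I press gently onwards to confirm the end stop.

```bash
python3 -m crank '[{"gripper":0,"travel":[-4,0,0],"twist":[0,0,-0.05]},{"gripper":0,"travel":[-4,0,0],"twist":[0,0,-0.05]},{"gripper":0,"travel":[-4,0,0],"twist":[0,0,0]},{"gripper":0,"travel":[0,0,0],"twist":[0,0,0]}]'
```

```text
time: 17.35
ee_pos: [0.5673, -0.2394, 0.1032]
tcp_rot: [180.0, -0.1, 171.3]
wrist_force: [-9.4, 0.4, 3.2]
opening: 0.0002
grasp_force: 4.3
```

A firm 9 N means it is at the stop. I back off, rise and check.

```bash
python3 -m crank '[{"gripper":0,"travel":[30,0,0],"twist":[0,0,0]},{"gripper":0,"travel":[30,0,0],"twist":[0,0,0]},{"gripper":0,"travel":[0,0,-60],"twist":[0,0,0]},{"gripper":0,"travel":[55,0,-50],"twist":[0,0,0]},{"gripper":0,"travel":[60,0,0],"twist":[0,0,0]},{"gripper":0,"travel":[50,-20,0],"twist":[0,0,0]},{"gripper":0,"travel":[0,0,0],"twist":[0,0,0]},{"gripper":0,"travel":[0,0,0],"twist":[0,0,0]}]'
python3 - <<'E'
from h import *
im,c=snap('top','t8.png'); cv2.imwrite('pics/c8.png',cv2.resize(im[165:315,165:365,::-1],(800,600),interpolation=cv2.INTER_CUBIC))
E
```

```text
time: 18.35
ee_pos: [0.3521, -0.2275, 0.2053]
tcp_rot: [180.0, 0.1, 171.4]
wrist_force: [0.6, 0.2, -0.6]
opening: 0.0001
grasp_force: 0.0
```

View pics/c8.png

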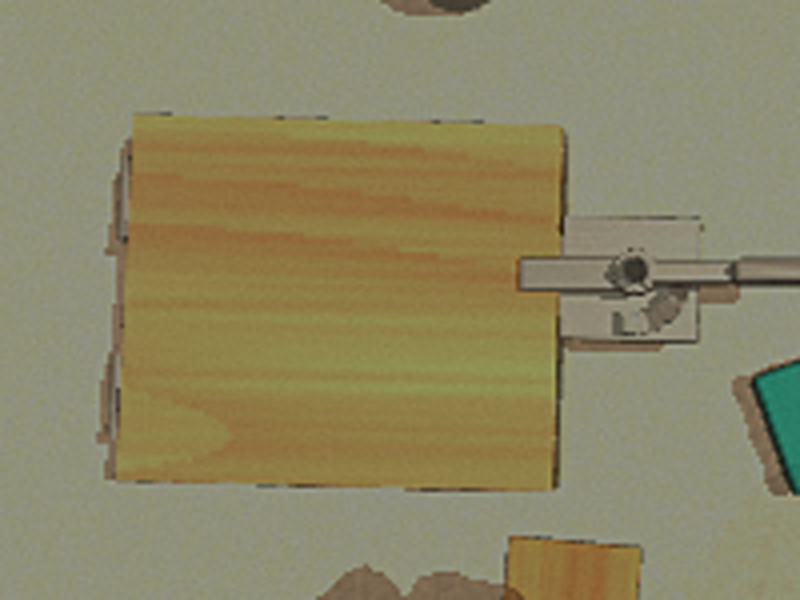

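The top view shows the flap shut over the box. The tongue at (520–560,273) lies on the flap, and the arm points straight along -y at about 1.6 rad, against the stop.

```bash
python3 -c "
from workcell import bot
print(bot.job_done())"
```

```text
the job is handed in; nothing more can be done
None
```

I handed the job in at about 18 s: the stone is in the box beside the tub, the flap is shut, and the latch handle is at its end stop with its tongue over the flap; I judged these from camera views and forces, and no verdict was returned.

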